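# Put the sauce pot into the free place under the heated shelf

### The arm

A 6-joint arm with a two-finger parallel gripper is mounted at the origin on the work surface. World frame = base frame: x ahead of the robot, y to its left, z up, the work surface at z = 0. Lengths are in m, angles in degrees, forces in N, time in s.
With the tool pointing down it reaches from about 0.35 to 0.875 m from the base axis. Payload 4.2 kg.
Tool frame: the origin (TCP) lies midway between the tips of the shut fingers; the grasp point (between the pads) lies 19 mm behind it; z points along the fingers, y is the line along which they close (so a half turn about z gives the same grasp; the last joint's range is limited). The gripper opens to 87 mm and grips with 3 to 60 N. Pads are 19 mm wide; open, the fingers measure 117 mm over their backs; the gripper's body (75 mm by 190 mm) begins 51 mm behind the grasp point.
Start: joints at [90.676, 22.042, 0.453, 0, -68.411, -14.817], TCP at [0.153, 0.606, 0.223] pointing down, gripper open.
Joint ranges: [-179.83, 179.83], [-69.29, 118.12], [-61.27, 80.66], [-181.25, 117.63], [-171.15, -9.14], [-177.46, 177.46]. Speed limits (degrees/s): [159.86, 159.86, 180, 180, 180, 180].

### API

Orientations are given as [roll, pitch, yaw] about the fixed x, y, z axes, in that order (R = Rz(yaw) Ry(pitch) Rx(roll)).
In Python, from station import manip, optics, job gives the robot as it stands.
- The arm moves only by the tool arm_command, never from a script. Its argument "plan" is a list that holds one entry, the list of rows, each a list of 5 numbers: the shift along the tool's x, y, z in m, then the turn about the tool's z in rad, then the finger opening in m, from 0 to 0.087. A call has 1 to 20 rows; each row shifts and turns the commanded pose from where the row before left it, along the tool's axes as they then stand; what a row does not reach is not made up. A row lasts 1/12 s, in which the tool goes at most 41.7 mm and 7.16 degrees, less where a joint would pass 70% of its speed; a pose out of reach is approached as far as the arm can. A call is refused whole if a number of a shift passes 0.0417 or a number of a turn 0.125, either way. A call with a gripper value outside its range is refused whole. The fingers move at their own pace and stop on an object; the grip force is fixed at half the most. Time passes only in rows, so rows that do not move let the fingers close. It gives the time, the measured TCP pose, the force, the opening and the grip force at its end, in the units of the state.
- manip.read_state(): the state, without advancing time (a new reading comes with each control period).
- optics.capture(name): name is "scene" or "top" or "wrist"; returns the picture (480x640x3 uint8, red, green, blue); there is no depth.
- optics.calibration(name): a dict with "fx", "fy", "cx", "cy" (pixels), "k1" (the pictures are not rectified: a ray, as slopes to the right and down, at radius r is drawn at 1 + k1 r^2 times it, then the intrinsics apply), "R" (3x3) and "t" (3): a world point X has camera coordinates R X + t. Camera axes: x right, y down, z forward; pixel columns grow to the right and rows downward; lengths in m; the calibration is good to about 2 mm. A picture is of the moment at which its call begins: read the wrist's pose just before it. calibration takes no time and is no camera call; for the wrist camera it gives the pose at the moment of the call.
- job.hand_in(): hands the job in; it is judged then, once.
The state is a dict: "t": time; "joints": joint angles; "qd": joint speeds; "tau": joint torques, N m; "eef_pos": TCP position; "eef_rot": TCP orientation; "wrist_force": force on the tool from outside, world axes, zero at the start; "ft_torque": the same for the moment, N m; "gripper_width": finger opening in m; "finger_force": force on a finger pad.
Only numpy, scipy, OpenCV 4.12 (cv2) and the standard library are available. Lean on these libraries where they do the work, as an engineer would, in place of code of your own. Each camera call takes 0.05 s, during which the arm holds its last target. There are 200 camera calls.

### The job

Lift the steel sauce pot off its wooden stand and set it down, released, on the open table on the robot's side of the heated glass shelf. Then take it again and move it into the one free place under the shelf, standing centred on the round mark there with its long handle pointing straight out to the robot's side. Keep the pot level and set it down gently, and leave the two dishes already under the shelf, the vase and the coffee cup where they are.

Things in the scene. Friction and masses are not known exactly. Their poses are not given: they have to be found in the camera images.
- shelf: Fixed heated shelf: clear glass, steel frame, 120 mm deep (x), 520 wide (y), underside 180 above the table, top 196 (heater tube, caps to 216), on legs 14 square at x +-50, y +-250; open below. Origin on the table under its centre, x away from the robot, z up. Under it on the table three round grey marks, 110 across, 140 apart along y; dishes stand on two. No room for the hand above a pot there.
- place_left (a point): Centre of the shelf's left round mark (its y = +140 mm), on the table.
- place_middle (a point): Centre of the shelf's middle round mark (y = 0), on the table.
- place_right (a point): Centre of the shelf's right round mark (y = -140 mm), on the table.
- stand: Fixed brown wooden pot stand, at the robot's left or right. Block 108 x 108 mm, 40 high, 6 high lip round the pot; towards its -x a handle rest: two upright cheeks 8 thick, x = -55 to -160, 111 high, the pot's long handle lying in the 24 wide slot between them, so fingers cannot take that handle there. Origin on the table under the block's centre.
- pot: Closed steel sauce pot, fixed blue lid, 0.4 kg. Diameter 90 mm (lid 92), lid top at 88. Origin: centre of its underside, z up. Black arch on the lid: bar along y, 12 thick (x), 68 long, 16 high, centre at 120, 24 free below. Long black handle from x = -45 to -155, 16 thick (y), 22 high, centre at 61. At the start it stands on the stand, base 40 above the table, yaw as the stand's.
- pot_lid_bar (a point): Centre of the bar on the pot's lid, at (0, 0, 120) mm in the pot's frame.
- pot_long_handle (a point): Point on the long handle's axis, at (-125, 0, 61) mm in the pot's frame, 30 from its free end.
- tureen: White ceramic tureen with a brass ball on its lid, 98 mm in diameter, 105 high, small ears at x = +-78, standing under the shelf in one of the places. Origin at the centre of its underside.
- crock: Blue ceramic crock with a pale wooden lid, 94 mm in diameter, 132 high, small ears at x = +-72, standing under the shelf in one of the places. Origin at the centre of its underside.
- vase: Blue glass vase, 72 mm in diameter, 115 high, with flowers to 175, standing on the table in front of the place where the tureen is, about 175 to the robot's side of it. Origin at the centre of its underside.
- cup: White coffee cup on its saucer (one piece), saucer 124 mm in diameter, 66 high, on a black slate (200 x 200, 5 thick) across from the stand. Origin at the centre of its underside.
There are look-alikes about, which are no part of the job. What is shaped like the pot but turquoise is not meant.

How it is judged (in metres and radians):
On the way, in this order (a step that is already met when the one before it is completed fails the run):
1. The pot has been lifted clear of its stand (base more than 85 mm above the table) (height (world z) of pot above 0.085 m), for 0.1 s.
2. The pot stands upright on the open table in front of the shelf (its centre at least 100 mm to the robot's side of the shelf's centre line), let go (height (world z) of pot below 0.008 m and x of pot in the frame of shelf below -0.1 m and angle between pot's own z axis and vertical below 0.08 rad and contact force between the fingers and pot below 0.1 N and linear speed of pot below 0.02 m/s and horizontal distance between pot and stand above 0.09 m), for 0.2 s.
At the end, for the whole second after the job is handed in: The pot stands upright and still on the table in the free place, within 20 mm of that mark's centre, its long handle out to the robot's side within 0.3 rad of the shelf's -x; tureen and crock within 20 mm, vase and cup within 30 mm of where they began ((horizontal distance between pot and place_left below 0.02 m or horizontal distance between pot and place_middle below 0.02 m or horizontal distance between pot and place_right below 0.02 m) and angle between the x axis of pot and the x axis of shelf, either way round below 0.3 rad and x of pot_long_handle in the frame of shelf below -0.08 m and height (world z) of pot below 0.008 m and angle between pot's own z axis and vertical below 0.08 rad and linear speed of pot below 0.01 m/s and distance of each of tureen, crock from where it was at the start of the episode below 0.02 m and distance of each of vase, cup from where it was at the start of the episode below 0.03 m); the robot touches nothing.
It fails at once if The pot is tipped more than 0.35 rad (angle between pot's own z axis and vertical above 0.35 rad).
It fails at once if The pot is dropped, banged down or shoved: faster than 0.4 m/s within 20 mm of the table (height (world z) of pot below 0.02 m and linear speed of pot above 0.4 m/s).
It fails at once if A dish under the shelf is shifted more than 20 mm (distance of any of tureen, crock from where it was at the start of the episode above 0.02 m).
It fails at once if The vase or the cup is shifted more than 30 mm or tipped over (distance of any of vase, cup from where it was at the start of the episode above 0.03 m or angle between any of vase, cup's own z axis and vertical above 0.5 rad).
It also fails if it takes over 54 s, if anything falls off the work surface, if the arm or the gripper's body presses on something with over 40 N, if the wrist force passes 120 N, or if a joint passes its speed limit or range.

## Working session

There is one attempt and no reset: what is moved stays moved. The work goes in short steps, Python scripts to look and compute and a tool call to move; the robot and the scene stay as the last step left them, time stands still between calls to the robot, and variables do not carry over. Pictures are saved under pics/ and viewed, at most 10 in all, crops included, and the job is handed in when it is done.

Besides the shell and the picture viewer there is one more tool, called after ">>>" as name([rows], argument=value, ...), one row to a line, values as JSON. arm_command: Moves the arm, as the interface text tells. Its arguments: {"type":"object","properties":{"plan":{"type":"array"}},"required":["plan"]}

```bash
mkdir -p pics
cat > h.py <<'E'
import numpy as np, cv2
from station import manip, optics, job
def cap(n,f=None):
    c=optics.calibration(n); im=optics.capture(n)
    if f: cv2.imwrite('pics/'+f,cv2.cvtColor(im,cv2.COLOR_RGB2BGR))
    return im,c
def ray(c,u,v):
    K=np.array([[c['fx'],0,c['cx']],[0,c['fy'],c['cy']],[0,0,1.]])
    d=np.array([(u-c['cx'])/c['fx'],(v-c['cy'])/c['fy']]); p=d.copy()
    for _ in range(30): p=d/(1+c['k1']*(p@p))
    R=np.array(c['R']);t=np.array(c['t']); o=-R.T@t
    return o,R.T@np.array([p[0],p[1],1])
def onz(c,u,v,z):
    o,d=ray(c,u,v); return o+d*(z-o[2])/d[2]
def proj(c,X):
    p=np.array(c['R'])@np.array(X)+np.array(c['t']); s=p[:2]/p[2]; s=s*(1+c['k1']*(s@s))
    return s*[c['fx'],c['fy']]+[c['cx'],c['cy']]
E
python3 - <<'E'
from h import *
for n in('scene','top'):
    im,c=cap(n,n+'0.png'); print(n,-np.array(c['R']).T@c['t'],c['fx'],c['k1'])
print(manip.read_state())
E
```

```text
scene [0.15577694 0.1916669  1.27606621] 478.40352335686265 0.020088287523112265
top [ 2.61575894e-01 -4.51239894e-04  1.17439199e+00] 573.1174134587735 0.0462408523113733
{'t': 0.1, 'joints': array([ 9.06776515e+01,  2.20857581e+01,  3.86496843e-01, -2.43048031e-02,
       -6.84119681e+01, -1.48159749e+01]), 'qd': array([-0.12995912, -0.19561615,  0.24301759,  0.07768901,  0.00828279,
       -0.03166922]), 'tau': array([-3.01013843e-04, -3.91690993e+01,  1.87933946e+01,  4.23180968e+00,
        1.34558236e-02, -7.83475821e-05]), 'eef_pos': array([0.15252812, 0.60553541, 0.22157032]), 'eef_rot': array([ 1.79886692e+02, -6.61180656e-03, -1.41472813e+01]), 'wrist_force': array([ 0.24513208, -0.03003248, -0.33116784]), 'ft_torque': array([-0.02947883,  0.03359766, -0.00593817]), 'finger_force': 0.0, 'gripper_width': 0.08693509360593096}
```

View pics/top0.png

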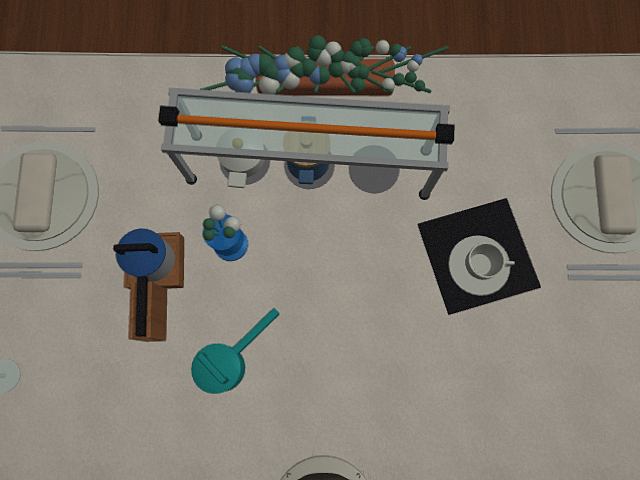

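View pics/scene0.png

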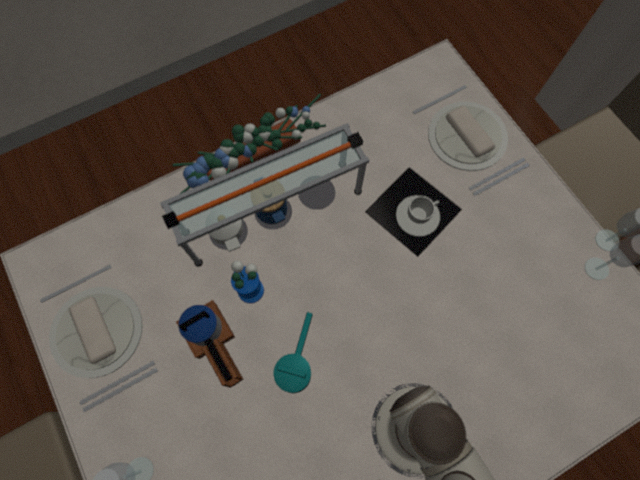

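The candidates are the blue-lidded pot on the brown stand at top (140,250) and the turquoise look-alike at (220,368). I choose the blue one. The free mark is the right one at (374,169). The tureen is left with the vase (226,235) in front of it, the crock is in the middle and the cup is at (484,262).

```bash
cat > m.py <<'E'
from h import *
def blob(m,roi):
    z=np.zeros_like(m);x0,y0,x1,y1=roi;z[y0:y1,x0:x1]=m[y0:y1,x0:x1]
    cs,_=cv2.findContours(z,cv2.RETR_EXTERNAL,cv2.CHAIN_APPROX_NONE);return max(cs,key=cv2.contourArea)
def pts(c,ct,z): return np.array([onz(c,u,v,z)[:2] for u,v in ct.reshape(-1,2)],np.float32)
def hsv(im,lo,hi): return cv2.inRange(cv2.cvtColor(im,cv2.COLOR_RGB2HSV),lo,hi)
E
python3 - <<'E'
from m import *
def load(n): return cv2.cvtColor(cv2.imread(f'pics/{n}0.png'),cv2.COLOR_BGR2RGB)
for n,P in(('top',dict(feet=[(191,180),(425,196)],tl=[(163,150),(447,165),(449,107),(172,90)],lid=(105,220,185,285),mark=(374,169))),
         ('scene',dict(feet=[(198,263),(360,193)],tl=[(180,241),(367,159)],lid=(165,295,230,350),mark=(317,192)))):
    im=load(n);c=optics.calibration(n)
    print(n,'feet',[onz(c,*p,0)[:2].round(3) for p in P['feet']],'frame top',[onz(c,*p,.196)[:2].round(3) for p in P['tl']],'mark',onz(c,*P['mark'],0)[:2].round(3),
     'base px',proj(c,[0,0,0]).round())
    m=hsv(im,(100,120,60),(125,255,255)); ct=blob(m,P['lid'])
    ell=cv2.convexHull(ct); w=pts(c,ell,.128); print(' lid area',cv2.contourArea(ct),'circle@z.128',cv2.minEnclosingCircle(w),cv2.boundingRect(ct))
    dk=cv2.inRange(cv2.cvtColor(im,cv2.COLOR_RGB2GRAY),0,45)
    x0,y0,x1,y1=P['lid']
    for name,roi,z in(('bar',(x0,y0,x1,y1),.168),('handle',(x0,y0,x1+30,y1+110),.112)):
        ct=blob(dk,roi);print(' ',name,cv2.boundingRect(ct),cv2.minAreaRect(pts(c,ct,z)))
im=load('top');big=cv2.resize(im[215:355,85:255],None,fx=3.5,fy=3.5,interpolation=cv2.INTER_CUBIC)
big2=cv2.resize(im[80:220,320:490],None,fx=3.5,fy=3.5,interpolation=cv2.INTER_CUBIC) if 0 else None
cv2.imwrite('pics/crop1.png',cv2.cvtColor(big,cv2.COLOR_RGB2BGR))
E
```

```text
top feet [array([0.656, 0.285]), array([ 0.622, -0.216])] frame top [array([0.646, 0.29 ]), array([ 0.62 , -0.221]), array([ 0.732, -0.229]), array([0.764, 0.281])] mark [ 0.682 -0.108] base px [323. 512.]
 lid area 1397.0 circle@z.128 ((0.47260868549346924, 0.33913281559944153), 0.04549272358417511) (116, 229, 50, 47)
  bar (114, 243, 44, 12) ((0.4710010588169098, 0.3355540335178375), (0.019758250564336777, 0.07656539976596832), 1.9663352966308594)
  handle (135, 273, 16, 64) ((0.3774831295013428, 0.33700430393218994), (0.02545388601720333, 0.11617082357406616), 89.65052032470703)
scene feet [array([0.658, 0.287]), array([ 0.618, -0.216])] frame top [array([0.652, 0.287]), array([ 0.62 , -0.219])] mark [ 0.683 -0.108] base px [415. 429.]
 lid area 751.0 circle@z.128 ((0.4710470139980316, 0.3429062068462372), 0.04455944895744324) (179, 306, 37, 36)
  bar (179, 306, 40, 44) ((0.45023736357688904, 0.33901524543762207), (0.0925649106502533, 0.09903031587600708), 60.29436111450195)
  handle (179, 306, 54, 76) ((0.4195050895214081, 0.35315996408462524), (0.08603600412607193, 0.20017653703689575), 82.34384155273438)
```

View pics/crop1.png

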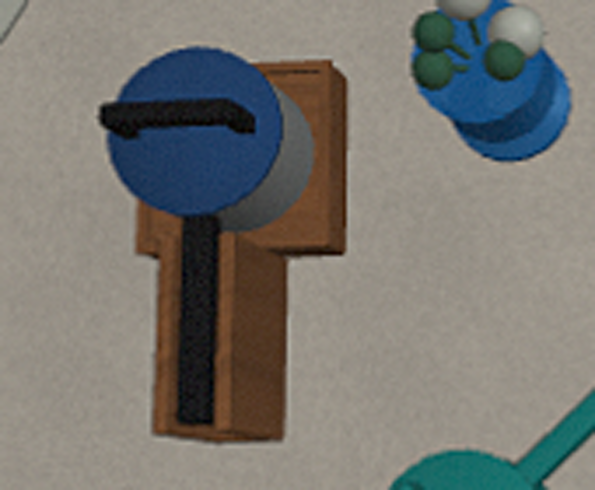

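The crop confirms the choice: a blue lid with a black arch bar along y, the handle lying in the stand's slot. The pot is at about (0.472, 0.339) with yaw near 1°. The shelf yaw is about -3.6° and the free mark is at (0.682, -0.109). The frame corners give the same mark position.

>>> arm_command([
  [[0.0268, 0.0129, 0, 0, 0.087], [0.0268, 0.0129, 0, 0, 0.087], [0.0268, 0.0129, 0, 0, 0.087], [0.0268, 0.0129, 0, 0, 0.087], [0.0268, 0.0129, 0, 0, 0.087], [0.0268, 0.0129, 0, 0, 0.087], [0.0268, 0.0129, 0, 0, 0.087], [0.0268, 0.0129, 0, 0, 0.087], [0.0268, 0.0129, 0, 0, 0.087], [0.0268, 0.0129, 0, 0, 0.087], [0.0268, 0.0129, 0, 0, 0.087], [0.0268, 0.0129, 0, 0, 0.087], [0.0268, 0.0129, 0, 0, 0.087], [0.0268, 0.0129, 0, 0, 0.087], [0, 0, 0, 0, 0.087]],
])

```text
t: 1.35
eef_pos: [0.4749, 0.3362, 0.2218]
eef_rot: [179.9, 0.0, -14.4]
wrist_force: [0.4, 0.2, -0.0]
gripper_width: 0.0867
finger_force: 0.0
```

>>> arm_command([
  [[0, 0, 0, 0.119, 0.087], [0, 0, 0, 0.119, 0.087], [0, 0, 0, 0.119, 0.087], [0, 0, 0, 0.119, 0.087], [0, 0, 0, 0.119, 0.087], [0, 0, 0, 0.119, 0.087], [0, 0, 0, 0.119, 0.087], [0, 0, 0, 0.119, 0.087], [0, 0, 0, 0.119, 0.087], [0, 0, 0, 0.119, 0.087], [0, 0, 0, 0.119, 0.087], [0, 0, 0, 0, 0.087], [0, 0, 0, 0, 0.087], [0, 0, 0, 0, 0.087]],
])

```text
t: 2.52
eef_pos: [0.4721, 0.3393, 0.2223]
eef_rot: [180.0, -0.0, -89.0]
wrist_force: [-0.0, 0.3, 0.2]
gripper_width: 0.0868
finger_force: 0.0
```

Run:
```python
from m import *
im,c=cap('wrist','w1.png');s=manip.read_state();print(s['eef_pos'],s['eef_rot'])
g=cv2.cvtColor(im,cv2.COLOR_RGB2GRAY)
print('pred bar ends',[proj(c,[.472,.339+d,.168]).round() for d in(-.034,.034)],'handle end',proj(c,[.317,.339,.112]).round())
```

```text
[0.47215028 0.33932832 0.22237471] [ 1.79982209e+02 -1.05757495e-02 -8.90186659e+01]
pred bar ends [array([318., 202.]), array([316., 319.])] handle end [535. 243.]
```

View pics/w1.png

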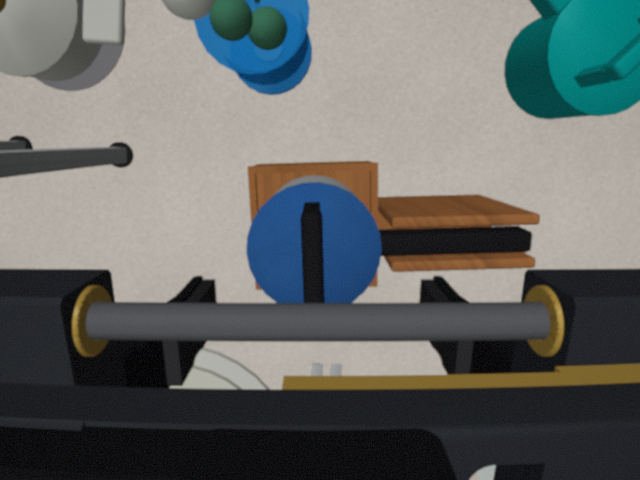

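The wrist view shows the bar at (312, 204..300) and the handle in its slot ending at (531,241). The bar is about 3 mm further in +x than predicted, and everything else agrees. I go down and close.

>>> arm_command([
  [[0, -0.003, 0.0135, 0, 0.087], [0, 0, 0.0135, 0, 0.087], [0, 0, 0.0135, 0, 0.087], [0, 0, 0.0135, 0, 0.087], [0, 0, 0.0135, 0, 0.087], [0, 0, 0.0135, 0, 0.087], [0, 0, 0, 0, 0.087], [0, 0, 0, 0, 0], [0, 0, 0, 0, 0], [0, 0, 0, 0, 0], [0, 0, 0, 0, 0], [0, 0, 0, 0, 0], [0, 0, 0, 0, 0], [0, 0, 0, 0, 0], [0, 0, 0, 0, 0], [0, 0, 0, 0, 0], [0, 0, 0, 0, 0]],
])

```text
t: 3.98
eef_pos: [0.4754, 0.3393, 0.1415]
eef_rot: [180.0, -0.0, -89.1]
wrist_force: [1.1, 0.2, 0.2]
gripper_width: 0.0281
finger_force: 0.0
```

>>> arm_command([
  [[0, 0, 0, 0, 0], [0, 0, 0, 0, 0], [0, 0, 0, 0, 0], [0, 0, 0, 0, 0], [0, 0, 0, 0, 0], [0, 0, 0, 0, 0]],
])

```text
t: 4.48
eef_pos: [0.4754, 0.3394, 0.1415]
eef_rot: [-180.0, 0.0, -89.1]
wrist_force: [0.1, -0.0, -0.5]
gripper_width: 0.0117
finger_force: 29.9
```

>>> arm_command([
  [[0, 0, -0.003, 0, 0], [0, 0, -0.006, 0, 0], [0, 0, -0.01, 0, 0], [0, 0, -0.01, 0, 0], [0, 0, -0.01, 0, 0], [0, 0, -0.01, 0, 0], [0, 0, -0.01, 0, 0], [0, 0, -0.01, 0, 0], [0, 0, -0.012, 0, 0], [0, 0, -0.012, 0, 0], [0, 0, -0.012, 0, 0], [0, 0, -0.012, 0, 0], [0, 0, -0.012, 0, 0], [0, 0, -0.012, 0, 0], [0, 0, -0.012, 0, 0], [0, 0, -0.008, 0, 0], [0, 0, -0.004, 0, 0], [0, 0, 0, 0, 0], [0, 0, 0, 0, 0]],
])

```text
t: 6.07
eef_pos: [0.4751, 0.3392, 0.3062]
eef_rot: [179.9, -0.0, -89.1]
wrist_force: [-0.9, 0.3, -5.5]
gripper_width: 0.0119
finger_force: 29.9
```

Run:
```python
from m import *
im,c=cap('scene','s2.png');s=manip.read_state();print(s['eef_pos'],s['eef_rot'],s['gripper_width'],s['wrist_force'],s['ft_torque'])
im2,c=cap('wrist')
a=im[130:430,120:420];b=cv2.resize(im2,(400,300))
cv2.imwrite('pics/x2.png',cv2.cvtColor(np.hstack([cv2.resize(a,(400,400))[:300],b]),cv2.COLOR_RGB2BGR))
```

```text
[0.47494072 0.33905263 0.30571843] [ 1.79915743e+02 -5.18609531e-02 -8.91463718e+01] 0.01177881900774077 [-0.95815747  0.06586569 -5.08895546] [ 0.03664604 -0.03585518 -0.00361627]
```

View pics/x2.png

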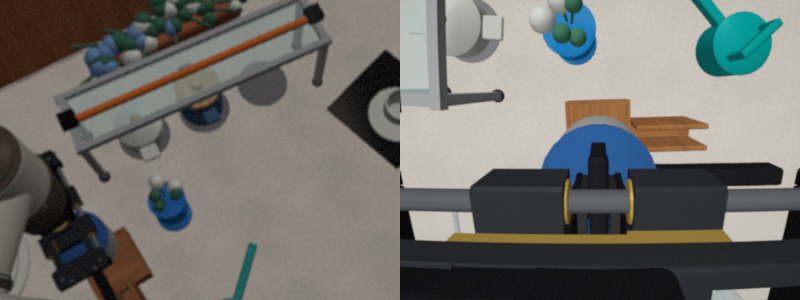

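The pot hangs level from the bar and is clear of the stand. I carry it over the vase to the staging point.

>>> arm_command([
  [[0.01, 0, 0, 0, 0], [0.018, -0.001, 0, 0, 0], [0.027, -0.001, 0, 0, 0], [0.027, -0.001, 0, 0, 0], [0.027, -0.001, 0, 0, 0], [0.027, -0.001, 0, 0, 0], [0.027, -0.001, 0, 0, 0], [0.027, -0.001, 0, 0, 0], [0.027, -0.001, 0, 0, 0], [0.027, -0.001, 0, 0, 0], [0.027, -0.001, 0, 0, 0], [0.027, -0.001, 0, 0, 0], [0.027, -0.001, 0, 0, 0], [0.027, -0.001, 0, 0, 0], [0.027, -0.001, 0, 0, 0], [0.027, -0.001, 0, 0, 0], [0.018, -0.001, 0, 0, 0], [0.011, 0, 0, 0.04, 0], [0, 0, 0, 0.039, 0], [0, 0, 0, 0, 0]],
])

```text
t: 7.83
eef_pos: [0.4969, -0.0967, 0.3064]
eef_rot: [180.0, -0.0, -93.9]
wrist_force: [-0.3, 1.6, -6.0]
gripper_width: 0.012
finger_force: 30.0
```

Run:
```python
from m import *
s=manip.read_state();print(s['eef_pos'],s['eef_rot'],s['gripper_width'])
z=s['eef_pos'][2]+.019-.120
im,c=cap('top');im2,c2=cap('wrist')
print('handle free end pred', proj(c,[.497-.155,-.096+.0098,z+.072]).round(), proj(c2,[.497-.155,-.096+.0098,z+.072]).round(),proj(c2,[.497-.05,-.096+.003,z+.072]).round())
cv2.imwrite('pics/x3.png',cv2.cvtColor(np.hstack([cv2.resize(im[60:360,250:550],(400,400))[:300],cv2.resize(im2,(400,300))]),cv2.COLOR_RGB2BGR))
g=cv2.cvtColor(im2,cv2.COLOR_RGB2GRAY);dk=cv2.inRange(g,0,45);print([(u,np.where(dk[200:300,u])[0][[0,-1]]+200) for u in range(470,610,20) if dk[200:300,u].any()])
```

```text
[ 0.49688281 -0.09672197  0.30641818] [ 1.79960747e+02 -3.32663894e-03 -9.39053439e+01] 0.011980086321413246
handle free end pred [379. 316.] [616. 276.] [417. 277.]
[(470, array([263, 298])), (490, array([263, 298])), (510, array([263, 297])), (530, array([262, 296])), (550, array([262, 296])), (570, array([262, 295])), (590, array([263, 295]))]
```

View pics/x3.png

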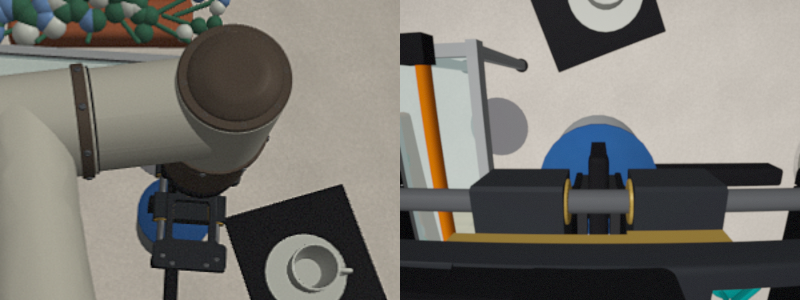

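The pot is level with its handle towards the robot at about -3.6°, clear of the slate. I lower it, slowing near the table.

>>> arm_command([
  [[0, 0, 0.007, 0, 0], [0, 0, 0.014, 0, 0], [0, 0, 0.015, 0, 0], [0, 0, 0.015, 0, 0], [0, 0, 0.015, 0, 0], [0, 0, 0.015, 0, 0], [0, 0, 0.015, 0, 0], [0, 0, 0.015, 0, 0], [0, 0, 0.015, 0, 0], [0, 0, 0.015, 0, 0], [0, 0, 0.015, 0, 0], [0, 0, 0.015, 0, 0], [0, 0, 0.012, 0, 0], [0, 0, 0.008, 0, 0], [0, 0, 0.005, 0, 0], [0, 0, 0.003, 0, 0], [0, 0, 0.002, 0, 0], [0, 0, 0, 0, 0], [0, 0, 0, 0, 0]],
])

```text
t: 9.52
eef_pos: [0.4983, -0.0954, 0.1061]
eef_rot: [-179.9, 0.0, -93.7]
wrist_force: [-0.5, -0.4, -4.5]
gripper_width: 0.0119
finger_force: 30.0
```

>>> arm_command([
  [[0, 0, 0.001, 0, 0], [0, 0, 0.001, 0, 0], [0, 0, 0.001, 0, 0], [0, 0, 0.001, 0, 0], [0, 0, 0.001, 0, 0], [0, 0, 0, 0, 0], [0, 0, 0, 0, 0]],
])

```text
t: 10.1
eef_pos: [0.4985, -0.0958, 0.1017]
eef_rot: [-179.9, -0.0, -93.6]
wrist_force: [-2.6, -3.0, 4.6]
gripper_width: 0.0114
finger_force: 30.0
```

>>> arm_command([
  [[0, 0, 0, 0, 0.087], [0, 0, 0, 0, 0.087], [0, 0, 0, 0, 0.087], [0, 0, 0, 0, 0.087], [0, 0, 0, 0, 0.087], [0, 0, 0, 0, 0.087], [0, 0, 0, 0, 0.087], [0, 0, 0, 0, 0.087], [0, 0, 0, 0, 0.087], [0, 0, -0.01, 0, 0.087], [0, 0, -0.015, 0, 0.087], [0, 0, -0.015, 0, 0.087], [0, 0, -0.015, 0, 0.087], [0, 0, -0.015, 0, 0.087], [0, 0, 0, 0, 0.087]],
])

```text
t: 11.35
eef_pos: [0.5001, -0.0955, 0.1745]
eef_rot: [-179.6, 0.0, -93.6]
wrist_force: [0.9, -0.1, 0.4]
gripper_width: 0.0868
finger_force: 0.0
```

Run:
```python
from m import *
im,c=cap('wrist','w4.png');s=manip.read_state();print(s['eef_pos'],s['eef_rot'],s['gripper_width'])
dk=cv2.inRange(cv2.cvtColor(im,cv2.COLOR_RGB2GRAY),0,45)
bl=hsv(im,(100,120,60),(125,255,255))
ct=blob(bl,(200,130,460,300));print('lid',cv2.boundingRect(ct))
a,b=[proj(c,[.498-r*.998,-.0955+r*.063,.072]).round() for r in(.05,.155)];print('pred handle',a,b, 'bar',[proj(c,[.498,-.0955+d,.128]).round() for d in(-.034,0)])
for u in range(int(a[0]),min(640,int(b[0])+10),12):
    ys=np.where(dk[190:265,u])[0]
    if len(ys): print(u,ys[0]+190,ys[-1]+190,onz(c,u,(ys[0]+ys[-1])/2+190,.072)[:2].round(4))
```

```text
[ 0.49910772 -0.09535449  0.1727582 ] [-1.79723613e+02  3.77593074e-02 -9.36560782e+01] 0.08655981081683423
lid (254, 182, 138, 118)
pred handle [395. 242.] [547. 243.] bar [array([317., 205.]), array([321., 267.])]
395 233 257 [ 0.4481 -0.0905]
407 233 257 [ 0.44 -0.09]
419 233 257 [ 0.4318 -0.0895]
431 233 257 [ 0.4237 -0.089 ]
443 233 257 [ 0.4155 -0.0885]
455 233 257 [ 0.4073 -0.088 ]
467 233 257 [ 0.399  -0.0875]
479 233 257 [ 0.3907 -0.087 ]
491 233 257 [ 0.3824 -0.0865]
503 233 257 [ 0.374  -0.0859]
515 233 257 [ 0.3656 -0.0854]
527 233 256 [ 0.3571 -0.0852]
539 237 256 [ 0.3485 -0.0833]
```

View pics/w4.png

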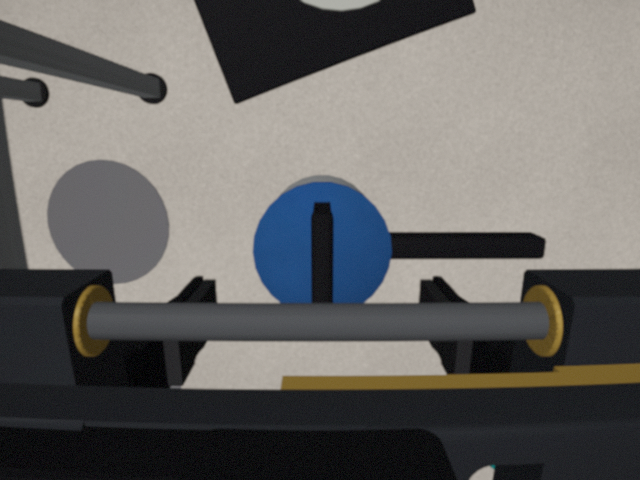

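The pot stands upright and released, with the handle line at -3.3° (row ~245) and the pot centre at about (0.498, -0.095). The free mark is fully visible near (108,221). I move over the handle and measure the mark.

>>> arm_command([
  [[0, 0.018, 0, 0, 0.087], [0, 0.018, 0, 0, 0.087], [0, 0.018, 0, 0, 0.087], [0, 0.018, 0, 0, 0.087], [0, 0.018, 0, 0, 0.087], [0, 0.018, 0, 0, 0.087], [0, 0.018, 0, 0, 0.087], [0, 0, 0, -0.121, 0.087], [0, 0, 0, -0.121, 0.087], [0, 0, 0, -0.121, 0.087], [0, 0, 0, -0.121, 0.087], [0, 0, 0, -0.121, 0.087], [0, 0, 0, -0.121, 0.087], [0, 0, 0, -0.121, 0.087], [0, 0, 0, -0.121, 0.087], [0, 0, 0, -0.121, 0.087], [0, 0, 0, -0.121, 0.087], [0, 0, 0, -0.121, 0.087], [0, 0, 0, -0.121, 0.087], [0, 0, 0, -0.121, 0.087]],
])

```text
t: 13.07
eef_pos: [0.3715, -0.0874, 0.1699]
eef_rot: [180.0, 0.1, -3.2]
wrist_force: [-0.5, 0.3, -1.0]
gripper_width: 0.0868
finger_force: 0.0
```

>>> arm_command([
  [[0, 0, 0, 0, 0.087], [0, 0, 0, 0, 0.087], [0, 0, 0, 0, 0.087]],
])

```text
t: 13.32
eef_pos: [0.3719, -0.0874, 0.1703]
eef_rot: [180.0, 0.0, -3.7]
wrist_force: [-0.1, -0.3, 0.2]
gripper_width: 0.0871
finger_force: 0.0
```

Run:
```python
from m import *
im,c=cap('wrist','w5.png');s=manip.read_state();print(s['eef_pos'],s['eef_rot'],s['joints'])
print('mark px',proj(c,[.682,-.109,0]).round(),'handle px',[proj(c,[x,-.0945+(.498-x)*.058,.072]).round() for x in(.343,.373,.45)],'bar',proj(c,[.498,-.095,.128]).round())
```

```text
[ 0.37193366 -0.08735346  0.17035157] [ 1.79995764e+02  3.07068553e-02 -3.65659549e+00] [ 1.15045327e+01  6.57790817e-01 -3.54615835e+01 -4.87880230e-03
 -5.39113716e+01  7.48417478e+01]
mark px [ 319. -199.] handle px [array([317., 284.]), array([317., 241.]), array([316., 121.])] bar [316.   8.]
```

View pics/w5.png

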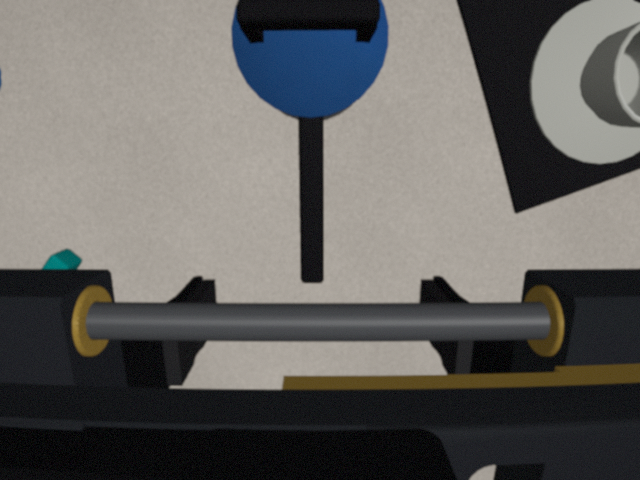

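The handle runs straight up column 312, rows 118-281, so it is about 3 mm to +y of the tool. I shift, go down and take it, and compute the mark from the earlier picture w4.

>>> arm_command([
  [[0, -0.003, 0.01, 0, 0.087], [0, 0, 0.016, 0, 0.087], [0, 0, 0.016, 0, 0.087], [0, 0, 0.016, 0, 0.087], [0, 0, 0.016, 0, 0.087], [0, 0, 0.016, 0, 0.087], [0, 0, 0.016, 0, 0.087], [0, 0, 0.012, 0, 0.087], [0, 0, 0.008, 0, 0.087], [0, 0, 0, 0, 0.087], [0, 0, 0, 0, 0.087]],
])

```text
t: 14.28
eef_pos: [0.3722, -0.0844, 0.0444]
eef_rot: [180.0, 0.1, -3.6]
wrist_force: [-0.2, 0.4, 0.7]
gripper_width: 0.0868
finger_force: 0.0
```

Run:
```python
from m import *
from scipy.spatial.transform import Rotation as Ro
s=manip.read_state();c=optics.calibration('wrist');print(s['eef_pos'],s['eef_rot'],s['wrist_force'])
T=lambda p,r:np.block([[Ro.from_euler('xyz',r,degrees=True).as_matrix(),np.array(p)[:,None]],[0,0,0,1]])
Ec=np.eye(4);Ec[:3,:3]=c['R'];Ec[:3,3]=c['t']
M=Ec@T(s['eef_pos'],s['eef_rot'])   # cam<-tcp
W=M@np.linalg.inv(T([.4991,-.0954,.17276],[-179.72,.038,-93.656]))
c['R']=W[:3,:3];c['t']=W[:3,3]
im=cv2.cvtColor(cv2.imread('pics/w4.png'),cv2.COLOR_BGR2RGB)
g=cv2.GaussianBlur(cv2.cvtColor(im,cv2.COLOR_RGB2GRAY),(5,5),0)
print(g[221,108],g[221,200])
ct=blob(cv2.inRange(g,80,145),(30,140,190,268))
w=pts(c,ct[(ct[:,0,1]<262)],0)
A=np.c_[2*w,np.ones(len(w))];x=np.linalg.lstsq(A,(w**2).sum(1),rcond=None)[0];print('mark',x[:2],'r',np.sqrt(x[2]+x[0]**2+x[1]**2),cv2.boundingRect(ct))
ct=cv2.convexHull(blob(hsv(im,(100,120,60),(125,255,255)),(200,130,460,300)));q=ct[ct[:,0,1]<285]
w=pts(c,q,.088)
A=np.c_[2*w,np.ones(len(w))];x=np.linalg.lstsq(A,(w**2).sum(1),rcond=None)[0];print('lid',x[:2],'r',np.sqrt(x[2]+x[0]**2+x[1]**2))
```

```text
[ 0.3722043  -0.08442921  0.0443572 ] [ 1.79974224e+02  6.59884184e-02 -3.58455247e+00] [-0.20002482  0.44939437  0.68698525]
104 170
mark [ 0.68087718 -0.10574766] r 0.0544174875476106 (47, 159, 123, 109)
lid [ 0.49677924 -0.0934969 ] r 0.04330734306170229
```

>>> arm_command([
  [[0, 0, 0.001, 0, 0], [0, 0, 0, 0, 0], [0, 0, 0, 0, 0], [0, 0, 0, 0, 0], [0, 0, 0, 0, 0], [0, 0, 0, 0, 0], [0, 0, 0, 0, 0], [0, 0, 0, 0, 0], [0, 0, 0, 0, 0], [0, 0, 0, 0, 0], [0, 0, 0, 0, 0], [0, 0, 0, 0, 0], [0, 0, 0, 0, 0], [0, 0, 0, 0, 0], [0, 0, 0, 0, 0], [0, 0, 0, 0, 0]],
])

```text
t: 15.62
eef_pos: [0.3723, -0.0843, 0.0435]
eef_rot: [180.0, 0.0, -3.5]
wrist_force: [0.3, 0.7, -0.1]
gripper_width: 0.0156
finger_force: 30.0
```

>>> arm_command([
  [[0.004, 0, 0, 0, 0], [0.007, 0, 0, 0, 0], [0.01, 0, 0, 0, 0], [0.01, 0, 0, 0, 0], [0.01, 0, 0, 0, 0], [0.01, 0, 0, 0, 0], [0.01, 0, 0, 0, 0], [0.01, 0, 0, 0, 0], [0.01, 0, 0, 0, 0], [0.007, 0, 0, 0, 0], [0.004, 0, 0, 0, 0], [0, 0, 0, 0, 0]],
])

```text
t: 16.62
eef_pos: [0.4603, -0.0909, 0.043]
eef_rot: [179.9, 0.5, -3.6]
wrist_force: [-7.9, -1.0, 7.8]
gripper_width: 0.0156
finger_force: 30.0
```

>>> arm_command([
  [[0.005, 0, 0, 0, 0], [0.008, 0, 0, 0, 0], [0.01, 0, 0, 0, 0], [0.01, 0, 0, 0, 0], [0.01, 0, 0, 0, 0], [0.01, 0, 0, 0, 0], [0.01, 0, 0, 0, 0], [0.01, 0, 0, 0, 0], [0.009, 0, 0, 0, 0], [0.006, 0, 0, 0, 0], [0.004, 0, 0, 0, 0], [0, 0, 0, 0, 0], [0, 0, 0, 0, 0]],
])

```text
t: 17.7
eef_pos: [0.5526, -0.0964, 0.0431]
eef_rot: [179.9, 0.5, -3.6]
wrist_force: [-6.2, 0.3, 5.8]
gripper_width: 0.0159
finger_force: 30.0
```

Run:
```python
from m import *
s=manip.read_state();print(s['eef_pos'],s['eef_rot'],s['wrist_force'])
im,c=cap('wrist','w6.png');im2,c2=cap('top','t6.png')
cv2.imwrite('pics/x6.png',cv2.cvtColor(np.hstack([cv2.resize(im,(400,300)),cv2.resize(im2[70:250,140:380],(400,300))]),cv2.COLOR_RGB2BGR))
```

```text
[ 0.55261408 -0.09636067  0.0431073 ] [179.9397636    0.45155755  -3.62534172] [-6.15370169  0.25079204  5.77920448]
```

View pics/x6.png

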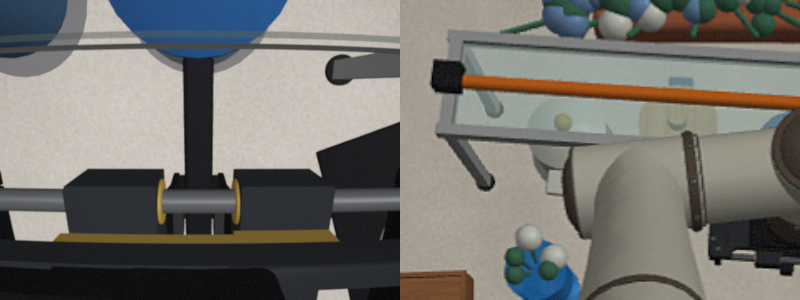

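The pot is 3 mm short of the mark, handle straight. I add a last nudge, release, back off along the handle and rise.

>>> arm_command([
  [[0.003, 0, 0, 0, 0], [0, 0, 0, 0, 0], [0, 0, 0, 0, 0], [0, 0, 0, 0, 0.087], [0, 0, 0, 0, 0.087], [0, 0, 0, 0, 0.087], [0, 0, 0, 0, 0.087], [0, 0, 0, 0, 0.087], [0, 0, 0, 0, 0.087], [0, 0, 0, 0, 0.087], [0, 0, 0, 0, 0.087], [0, 0, 0, 0, 0.087], [0, 0, 0, 0, 0.087], [0, 0, 0, 0, 0.087], [0, 0, 0, 0, 0.087], [0, 0, 0, 0, 0.087]],
])

```text
t: 19.13
eef_pos: [0.559, -0.0959, 0.0436]
eef_rot: [180.0, -0.0, -3.5]
wrist_force: [0.0, -0.6, -0.9]
gripper_width: 0.0858
finger_force: 0.0
```

>>> arm_command([
  [[-0.005, 0, 0, 0, 0.087], [-0.015, 0, 0, 0, 0.087], [-0.015, 0, 0, 0, 0.087], [-0.015, 0, 0, 0, 0.087], [-0.01, 0, -0.01, 0, 0.087], [-0.01, 0, -0.02, 0, 0.087], [-0.01, 0, -0.03, 0, 0.087], [-0.01, 0, -0.03, 0, 0.087], [-0.01, 0, -0.03, 0, 0.087], [-0.01, 0, -0.03, 0, 0.087], [-0.01, 0, -0.02, 0, 0.087], [-0.01, 0, -0.01, 0, 0.087], [0, 0, 0, 0, 0.087], [0, 0, 0, 0, 0.087], [0, 0, 0, 0, 0.087]],
])

```text
t: 20.38
eef_pos: [0.4288, -0.0879, 0.2226]
eef_rot: [180.0, 0.1, -3.5]
wrist_force: [-0.3, -0.1, 0.1]
gripper_width: 0.087
finger_force: 0.0
```

Run:
```python
from m import *
s=manip.read_state();print(s['eef_pos'],s['eef_rot'],s['wrist_force'],s['gripper_width'])
im,c=cap('wrist','w7.png');im2,c2=cap('scene','s7.png')
print('mark',proj(c,[.681,-.107,0]).round(),'handle pred',[proj(c,[.681-r*.998,-.107+r*.063,.072]).round() for r in(.06,.125,.155)],'lid front',proj(c,[.681-.046,-.107+.003,.088]).round())
dk=cv2.inRange(cv2.cvtColor(im,cv2.COLOR_RGB2GRAY),0,45)
for v in range(60,300,15):
    x=np.where(dk[v,280:350])[0]
    if 8<len(x)<60: p=onz(c,280+(x[0]+x[-1])/2,v,.072);print(v,x[0]+280,x[-1]+280,p[:2].round(4))
cv2.imwrite('pics/x7.png',cv2.cvtColor(np.hstack([cv2.resize(im,(400,300)),cv2.resize(im2[110:290,150:390],(400,300))]),cv2.COLOR_RGB2BGR))
```

```text
[ 0.42881517 -0.08785233  0.22258034] [ 1.79999488e+02  8.62534320e-02 -3.54795869e+00] [-0.29294467 -0.11484814  0.11193071] 0.08697395617533119
mark [321. -81.] handle pred [array([322., -43.]), array([322.,  54.]), array([322.,  97.])] lid front [322. -76.]
60 310 327 [ 0.5521 -0.0963]
75 310 328 [ 0.5416 -0.0961]
90 310 328 [ 0.5311 -0.0954]
```

View pics/x7.png

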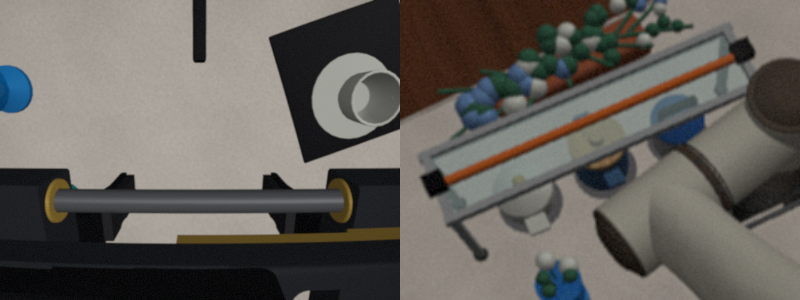

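The handle's free end is at row ~99 against 97 predicted. Laterally the handle is within 2 mm, so the pot centre is within about 3 mm of the mark. The dishes, vase and cup look undisturbed and the robot is clear.

```bash
python3 -c "
from station import job
print(job.hand_in())"
```

```text
the job is handed in; nothing more can be done
None
```

The job is handed in, verdict not shown: the pot was set down and released in front of the shelf, then slid to the free right-hand place, about 3 mm from the mark's centre with its handle straight out to the robot's side.

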